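# Feel for the bulb and stand the hydrometer case bulb end down

### The job

The blue case on the bench holds a glass hydrometer, and its two ends look alike: lift it a little off the bench first to feel which end is heavy, that is where the ballasted bulb lies. Then stand the case upright in the empty place of the grey stand, heavy end down and all the way to the bottom, and let go of it. The glass is fragile: never turn the heavy end up, do not drop the case, and leave the two cases in the stand, the jug, the wash bottle and the beaker where they are.

Things in the scene. Friction and masses are not known exactly. Their poses are not given: they have to be found in the camera images.
- tube_mid (a point): centre of the blue hydrometer case: opaque navy tube, 36 mm across, 166 mm long between two identical white hexagonal caps (44 mm across flats, 22 mm long), 210 mm overall, 0.3 kg. x axis along the tube, level at the start and turned 43 to 95 degrees from world x. Starts lying on the bench, this point 22 mm up. May be gripped anywhere between the caps.
- tube_end_a (a point): centre of the case's end face at +x, 105 mm from tube_mid. The ballasted glass bulb is hidden inside (0.15 kg, over half of the whole, not tracked), 70 mm from tube_mid, in either this end or the other, at random; it stays there and puts the centre of mass 31 to 37 mm from tube_mid towards the heavy end.
- tube_end_b (a point): centre of the case's end face at -x, 105 mm from tube_mid; looks just like the other end.
- free_seat (a point): centre of the empty place, on the upper face of the stand's bottom plate, 8 mm above the bench, marked by a thin dark rubber disc 54 mm across; straight above it is the 64 mm round hole of the stand's top plate, whose upper face is 88 mm above the bench. A case standing there on its cap has its centre 113 mm above the bench.
- stand: light grey plastic stand, fixed, 100 x 297 mm: bottom plate 8 mm thick, end walls 98 mm high, top plate (80 to 88 mm above the bench) with three 64 mm holes in a row, 90 mm apart along its y axis; origin under its centre on the bench. Two holes are taken by shorter cases.
- case_amber: orange case of the same make, white caps, 150 mm high, standing in one hole of the stand; origin under its lower cap, z up. Leave it standing.
- case_grey: dark grey case, white caps, 150 mm high, standing in another hole of the stand; origin under its lower cap, z up. Leave it standing.
- jug: clear 190 mm high measuring jug, 132 mm across at the rim, handle to one side; origin under its centre. To be left alone.
- wash_bottle: translucent wash bottle, 68 mm across, 135 mm to the orange cap; origin under its centre. To be left alone.
- beaker: empty glass beaker, 72 mm across, 100 mm high; origin under its centre. To be left alone.

How it is judged:
By the outcome, as a careful person would: the job done as asked, in the order asked, and still so for the second after the job is handed in, with the robot touching nothing.
It also fails if it takes over 51 s, if anything falls off the work surface, if the arm or the gripper's body presses on something with over 40 N, if the wrist force passes 120 N, or if a joint passes its speed limit or range.

### The arm

A 7-joint arm with a two-finger parallel gripper is mounted at the origin on the work surface. World frame = base frame: x ahead of the robot, y to its left, z up, the work surface at z = 0. Lengths are in m, angles in rad, forces in N, time in s.
With the tool pointing down it reaches from about 0.425 to 0.95 m from the base axis. Payload 4.7 kg.
Tool frame: the origin (TCP) lies between the finger pads; the fingertips stand 25 mm ahead of it and the grasp point (between the pads) lies 6 mm ahead of it; z points along the fingers, y is the line along which they close (so a half turn about z gives the same grasp; the last joint's range is limited). The gripper opens to 85 mm and grips with 20 to 120 N. Pads are 22 mm wide; open, the fingers measure 114 mm over their backs; the gripper's body (76 mm by 85 mm) begins 54 mm behind the grasp point. The pads swing forward as they close: fully open they stand 13 mm farther back than shut.
Start: joints at [-1.171, 0.469, -0.049, 1.532, 0.024, 1.141, -0.082], TCP at [0.281, 0.614, 0.256] pointing down, gripper open.
Joint ranges: [-2.59, 2.59], [-0.33, 1.99], [-1.39, 1.29], [0.1, 2.45], [-1.04, 4.18], [0.21, 1.99], [-2.66, 2.66]. Speed limits (rad/s): [2.57, 2.57, 3.14, 3.14, 3.14, 3.14, 3.14].

### API

Orientations are given as a 3x3 rotation matrix whose columns are the frame's x, y, z axes.
In Python, from rig import * gives the robot as it stands. Calls block until the motion is done:
- movep(position, orientation): joint-space move of the TCP to a pose.
- move_l(position, attitude=None, feed=0.15, until_force=None): straight line of the TCP; attitude=None keeps the orientation; feed is the mean speed in m/s. With until_force (N) it stops when the force on the tool has changed by that much, and returns True; else False.
- move_joints(angles): joint-space move.
- command_gripper(opening, newtons=None): finger opening in m; newtons is the grip in N (None keeps the last); returns when the fingers have stopped.
- sleep(seconds).
- inverse_kinematics(position, orientation): joint angles nearest the present ones, or None.
- sense(): the state.
- camera(name): name is "side" or "top" or "wrist"; returns (picture, depth): 480x640x3 uint8, red, green, blue; 480x640 float32, m along the optical axis (not along the pixel's ray), 0 where there is no reading.
- camera_params(name): a dict with "K" (3x3 intrinsics, pixels), "position" and "rotation" of the camera in the world; the wrist camera has in their place "tool_from_camera" (4x4, takes a point from camera to tool coordinates, whose origin is the TCP and whose axes are the flange's). Camera axes: x right, y down, z forward; pixel columns grow to the right and rows downward; lengths in m; the calibration is good to about 2 mm. A picture is of the moment at which its call begins: read the wrist's pose just before it. camera_params takes no time and is no camera call.
A pose or a line that the arm cannot do raises Unreachable and nothing moves.
- finish_job(): hands the job in; it is judged then, once.
The state is a dict: "time_s": time; "joint_pos": joint angles; "qd": joint speeds; "joint_efforts": joint torques, N m; "position": TCP position; "tcp_rot": TCP orientation; "wrist_force": force on the tool from outside, world axes, zero at the start; "ft_torque": the same for the moment, N m; "finger_gap": finger opening in m; "gripper_force": force on a finger pad.
Only numpy, scipy, OpenCV 4.12 (cv2) and the standard library are available. Lean on these libraries where they do the work, as an engineer would, in place of code of your own. Each camera call takes 0.05 s, during which the arm holds its last target. There are 200 camera calls.

## Working session

There is one attempt and no reset: what is moved stays moved. The work goes in short steps, each a Python script; the robot and the scene stay as the last script left them, time stands still between calls to the robot, and variables do not carry over. Pictures are saved under pics/ and viewed, at most 10 in all, crops included, and the job is handed in when it is done.

```bash
mkdir -p pics; python3 - <<'E'
from rig import *
import cv2,numpy as np
for n in("top","side"):
    p,d=camera(n); cv2.imwrite(f"pics/{n}0.png",p[:,:,::-1]); np.save(f"pics/{n}0.npy",d); c=camera_params(n); print(n,c)
s=sense();print(s["time_s"],s["position"],s["tcp_rot"],s["wrist_force"],s["ft_torque"])
E
```

```text
top {'K': array([[622.18165866,   0.        , 321.9758608 ],
       [  0.        , 622.18165866, 238.67058286],
       [  0.        ,   0.        ,   1.        ]]), 'position': array([0.31366968, 0.07257148, 1.54565001]), 'rotation': array([[-6.36791349e-05, -9.85601638e-01,  1.69084026e-01],
       [-9.99966823e-01, -1.31450651e-03, -8.03894267e-03],
       [ 8.14545711e-03, -1.69078929e-01, -9.85568855e-01]])}
side {'K': array([[564.24778475,   0.        , 325.1055578 ],
       [  0.        , 564.24778475, 236.56172738],
       [  0.        ,   0.        ,   1.        ]]), 'position': array([ 0.44325313, -0.84560886,  1.12797822]), 'rotation': array([[ 0.98528282, -0.13633561,  0.10310368],
       [-0.17074106, -0.75647803,  0.63133864],
       [-0.00807827, -0.63965115, -0.76862289]])}
0.1 [0.28043419 0.61346388 0.25536411] [[-9.09480012e-01  4.15747065e-01 -6.96235553e-04]
 [ 4.15747646e-01  9.09478564e-01 -1.62345540e-03]
 [-4.17355090e-05 -1.76595853e-03 -9.99998440e-01]] [-0.35150445 -0.61103136  0.33304848] [0.0496539  0.01189755 0.00848741]
```

View pics/top0.png

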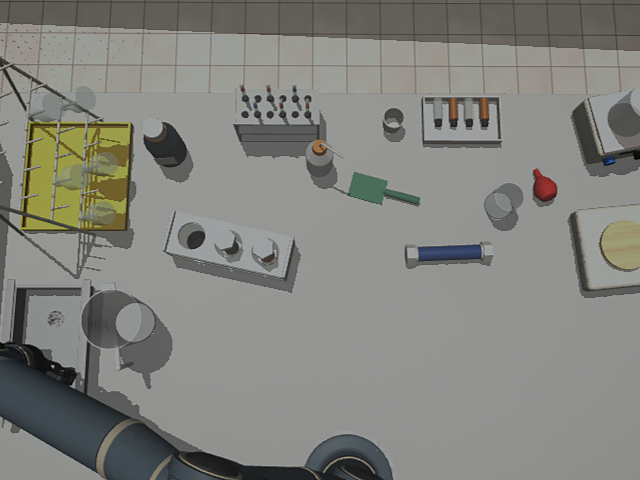

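View pics/side0.png

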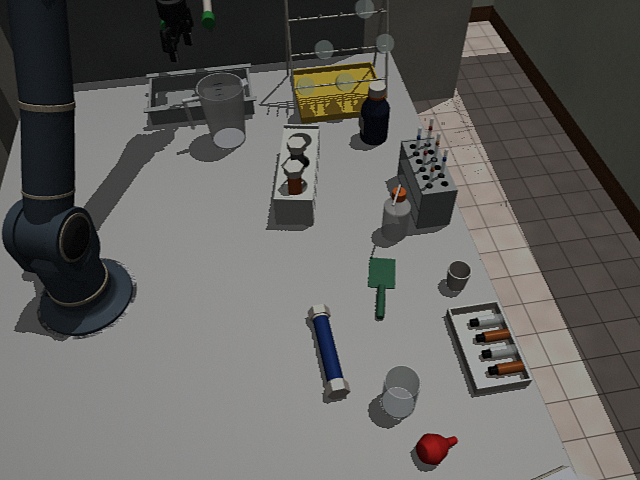

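The top picture shows the tube from (406,254) to (493,252), the empty hole at (192,236), and the taken holes at (229,243) and (265,252). The jug is near (125,320) and the beaker near (500,205). Next I turn these into positions and check reach.

```bash
cat > h.py <<'E'
from rig import *
import cv2,numpy as np
from scipy.spatial.transform import Rotation as R
def onplane(c,u,v,z):
    r=c["rotation"]@np.linalg.solve(c["K"],[u,v,1.]); p=c["position"]; return p+r*(z-p[2])/r[2]
def unit(v): v=np.array(v,float); return v/np.linalg.norm(v)
def att(z,y):  # tool z and y directions
    z=unit(z); y=np.array(y,float); y=unit(y-z*(y@z)); return np.c_[np.cross(y,z),y,z]
E
python3 - <<'E'
from h import *
c=camera_params("top"); p=cv2.imread("pics/top0.png"); 
hsv=cv2.cvtColor(p,cv2.COLOR_BGR2HSV); m=(cv2.inRange(hsv,(105,100,30),(130,255,255)))
m[:, :400]=0; m[:,500:]=0; m[:230]=0; m[280:]=0
r=cv2.minAreaRect(cv2.findNonZero(m)); print(r)
for n,u,v,z in[("endl",405.5,255,.022),("endr",493,252,.022),("midblue",*r[0],.03),("hole",192,236,.088),("s2",229,243,.158),("s3",265,253,.158)]: print(n,onplane(c,u,v,z).round(4))
for n,u,v in [("c1",176,211),("c2",295,234),("c3",289,278),("c4",165,252)]: print(n,onplane(c,u,v,.098).round(4))
print(onplane(c,115,320,.19),onplane(c,135,322,0))
cv2.imwrite("pics/crop0.png",cv2.resize(p[195:300,150:310],None,fx=5,fy=5,interpolation=cv2.INTER_CUBIC))
E
```

```text
((449.1441650390625, 251.89691162109375), (12.222940444946289, 61.99947738647461), 88.12212371826172)
endl [ 0.5343 -0.1467  0.022 ]
endr [ 0.5421 -0.3642  0.022 ]
midblue [ 0.541  -0.2535  0.03  ]
hole [0.5698 0.3694 0.088 ]
s2 [0.5415 0.2712 0.158 ]
s3 [0.5188 0.1896 0.158 ]
c1 [0.6282 0.4074 0.098 ]
c2 [0.5731 0.1245 0.098 ]
c3 [0.4688 0.1378 0.098 ]
c4 [0.5298 0.4292 0.098 ]
[0.36770194 0.50787963 0.19      ] [0.37040919 0.51958601 0.        ]
```

View pics/crop0.png

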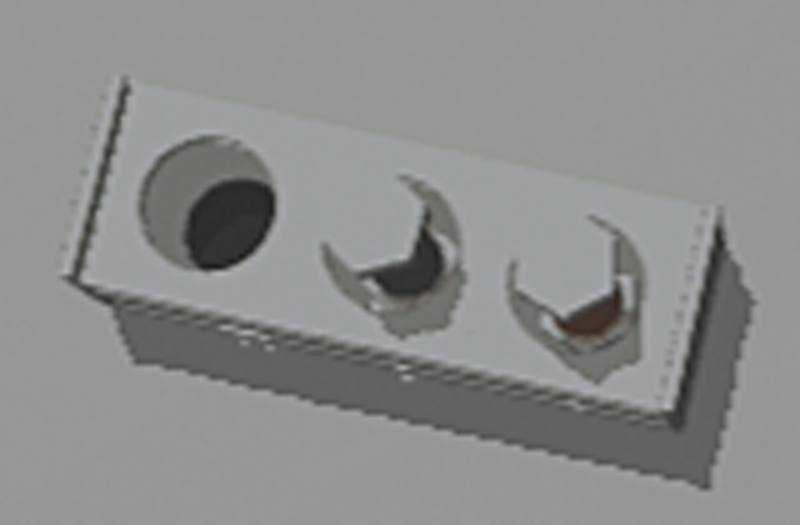

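The crop puts the empty hole at about pixel (191.6, 235.6), so the seat is near (0.570, 0.368). I'll check inverse kinematics for the final pose options.

```bash
python3 - <<'E'
from h import *
seat=np.array([.569,.367,0])
for sx in(1,-1):
  for tilt in (25,35):
    for az in(-30,-12,0,10,20,33):
      a,t=np.radians([az,tilt]); z=np.array([np.cos(a)*np.cos(t),np.sin(a)*np.cos(t),-np.sin(t)])
      y=sx*np.array([-np.sin(a),np.cos(a),0])
      A=att(z,y); q=[inverse_kinematics(seat+[0,0,h]-.006*z,A) for h in(.158,.27)]
      print(sx,tilt,az,"toolx_z",A[2,0].round(2),*[None if i is None else np.round(i,2) for i in q])
ax=unit([.0078,-.2175,0]); mid=np.array([.54,-.2545,0])
for hv in(1,-1):
 for sy in (1,-1):
  t=np.radians(25);z=np.array([0,0,-np.cos(t)])+hv*ax*np.sin(t);y=sy*np.cross([0,0,1],ax)
  A=att(z,y); g=mid-hv*ax*.045+[0,0,.027]
  q=inverse_kinematics(g-.006*z,A); print("pick",hv,sy,A[:,0].round(2),None if q is None else np.round(q,2))
E
```

```text
1 25 -30 toolx_z -0.91 [-1.38  0.73  0.48  1.91  1.14  0.93 -0.86] [-1.35  0.54  0.43  1.86  1.12  1.07 -0.67]
1 25 -12 toolx_z -0.91 [-1.43  0.67  0.55  2.1   1.59  0.72 -1.11] [-1.35  0.43  0.44  2.05  1.46  0.85 -0.77]
1 25 0 toolx_z -0.91 [-1.44  0.65  0.62  2.21  2.04  0.63 -1.4 ] [-1.32  0.37  0.45  2.15  1.76  0.71 -0.9 ]
1 25 10 toolx_z -0.91 [-1.24  0.57  0.43  2.27  2.36  0.73 -1.49] [-1.3   0.33  0.49  2.22  2.1   0.6  -1.08]
1 25 20 toolx_z -0.91 [-0.88  0.52  0.09  2.3   2.6   0.82 -1.43] [-1.06  0.28  0.29  2.25  2.46  0.56 -1.23]
1 25 33 toolx_z -0.91 [-0.26  0.56 -0.5   2.29  2.86  0.84 -1.19] [ 0.27  0.53 -1.17  2.22  2.46  0.7  -0.65]
1 35 -30 toolx_z -0.82 [-1.31  0.65  0.43  1.89  1.01  0.86 -0.69] [-1.28  0.48  0.38  1.82  0.97  1.02 -0.5 ]
1 35 -12 toolx_z -0.82 [-1.34  0.58  0.5   2.06  1.4   0.61 -0.84] [-1.26  0.38  0.37  1.99  1.23  0.77 -0.5 ]
1 35 0 toolx_z -0.82 [-1.39  0.56  0.61  2.15  1.83  0.44 -1.11] [-1.23  0.31  0.38  2.08  1.45  0.59 -0.54]
1 35 10 toolx_z -0.82 [-1.18  0.49  0.41  2.21  2.21  0.49 -1.26] [-1.21  0.28  0.41  2.13  1.7   0.44 -0.63
[... 1132 characters left out ...]
  0.67  0.88  2.16  1.97  0.27  1.83] [-1.04  0.3   0.14  2.06  1.48  0.67  2.6 ]
-1 35 10 toolx_z 0.82 [-0.97  0.46  0.14  2.19  2.11  0.58  2.04] [-1.58  0.36  0.9   2.15  1.77  0.25  2.38]
-1 35 20 toolx_z 0.82 [-0.43  0.48 -0.43  2.21  2.29  0.68  2.19] [-1.23  0.26  0.52  2.18  2.18  0.27  2.19]
-1 35 33 toolx_z 0.82 [-0.02  0.57 -0.8   2.21  2.52  0.62  2.35] [-0.3   0.25 -0.42  2.15  2.47  0.27  2.24]
pick 1 1 [-0.03  0.91 -0.42] [-0.35  0.68  0.58  2.06  0.19  0.43 -0.02]
pick 1 -1 [ 0.03 -0.91  0.42] [0.03 0.6  0.07 2.04 0.76 0.59 2.6 ]
pick -1 1 [-0.03  0.91  0.42] [ 0.18  0.86  0.64  1.69 -0.85  1.23  1.26]
pick -1 -1 [ 0.03 -0.91 -0.42] [ 0.04  0.98  0.91  1.7  -1.02  1.38 -1.75]
```

```bash
cat >> h.py <<'E'
ax=unit([.0078,-.2175,0]); mid=np.array([.54,-.2545,0])
def show(m=""):
    s=sense(); print(m,round(s["time_s"],2),"p",s["position"].round(4),"F",s["wrist_force"].round(2),"T",s["ft_torque"].round(3),"gap",round(s["finger_gap"],4),"gf",round(s["gripper_force"],1)); return s
E
python3 - <<'E'
from h import *
s=sense(); p=s["position"]
move_l([p[0],p[1],.36],feed=.3)
z=np.array([0,0,-1.]); best=None
for sy in(1,-1):
    A=att(z,sy*np.cross([0,0,1],ax)); q=inverse_kinematics(mid+[0,0,.25],A)
    if q is not None:
        print(sy,np.round(q,2)); n=abs(q[6])
        if best is None or n<best[0]: best=(n,A)
A=best[1]
movep(mid+[0,0,.25],A); show("above")
s=sense(); im,d=camera("wrist"); cv2.imwrite("pics/w1.png",im[:,:,::-1])
m=cv2.inRange(cv2.cvtColor(im,cv2.COLOR_RGB2HSV),(105,100,30),(130,255,255)); cs,_=cv2.findContours(m,0,2); k=max(cs,key=cv2.contourArea); r=cv2.minAreaRect(k)
c=camera_params("wrist"); T=np.eye(4);T[:3,:3]=s["tcp_rot"];T[:3,3]=s["position"];W=T@c["tool_from_camera"]
cc=dict(K=c["K"],position=W[:3,3],rotation=W[:3,:3])
print(r,onplane(cc,*r[0],.03),[onplane(cc,*b,.03).round(4) for b in cv2.boxPoints(r)])
# beaker from top depth
d=np.load("pics/top0.npy"); c=camera_params("top")
for u,v in[(497,210),(513,195),(486,205)]: print("beaker",onplane(c,u,v,0).round(3),onplane(c,u,v,.1).round(3))
E
```

```text
1 [-0.31  0.48  0.95  1.77 -0.43  1.12  0.82]
-1 [-0.4   0.55  1.12  1.78 -0.54  1.16 -2.22]
above 3.78 p [ 0.5406 -0.2536  0.2499] F [-0.15 -0.83 -0.28] T [ 0.028 -0.036  0.042] gap 0.0854 gf 0.0
((322.5, 208.5), (193.0, 45.0), 90.0) [ 0.5423928  -0.25026684  0.03      ] [array([ 0.5227, -0.1771,  0.03  ]), array([ 0.5564, -0.1758,  0.03  ]), array([ 0.5651, -0.3348,  0.03  ]), array([ 0.5262, -0.3363,  0.03  ])]
beaker [ 0.654 -0.386  0.   ] [ 0.632 -0.356  0.1  ]
beaker [ 0.693 -0.429  0.   ] [ 0.668 -0.396  0.1  ]
beaker [ 0.667 -0.358  0.   ] [ 0.644 -0.33   0.1  ]
```

View pics/w1.png

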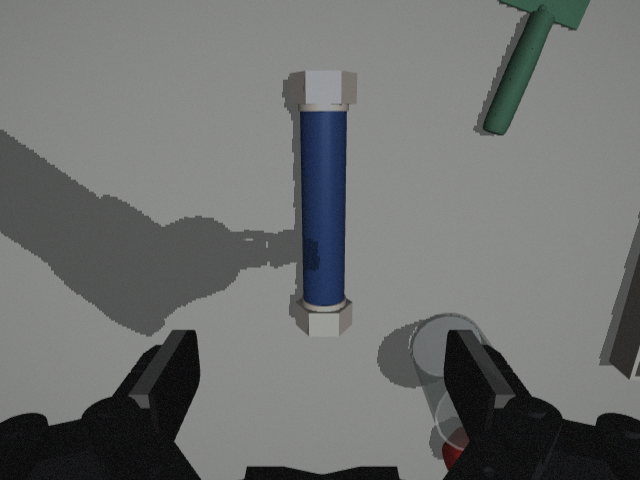

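The wrist view shows the tube centred at column 323, blue from row 108 to 305 and aligned with the tool. The beaker, near (445,350), is clear. Now the grasp and feel test.

```bash
python3 - <<'E'
from h import *
p=np.array([.541,-.2545,.032])
command_gripper(.07)
move_l(p+[0,0,.08],feed=.25); move_l(p,feed=.12)
command_gripper(.03,60); a=show("grip")
move_l(p+[0,0,.018],feed=.04); sleep(.3)
T=[];F=[]
for _ in range(5):
    b=sense();T.append(b["ft_torque"]);F.append(b["wrist_force"]); sleep(.04)
show("lift"); print(np.mean(F,0),np.mean(T,0), a["tcp_rot"].round(3))
E
```

```text
grip 6.07 p [ 0.5416 -0.2547  0.033 ] F [-0.    0.79  6.38] T [0.173 0.141 0.046] gap 0.0346 gf 60.7
lift 7.17 p [ 0.541  -0.2545  0.0499] F [ 0.54  1.4  -3.31] T [-0.051 -0.01   0.02 ] gap 0.0348 gf 60.0
[ 0.3192192  -0.14524117 -2.87318502] [-0.1221193  -0.01637939 -0.0011573 ] [[-0.036  0.999  0.002]
 [ 0.999  0.036 -0.   ]
 [-0.     0.002 -1.   ]]
```

```bash
python3 - <<'E'
from h import *
T=[];F=[]
for _ in range(30):
    b=sense();T.append(b["ft_torque"]);F.append(b["wrist_force"]); sleep(.02)
print(np.mean(F,0),np.mean(T,0),np.std(T,0))
p=b["position"]
move_l([p[0],p[1],.0325],feed=.05,until_force=5)
show("down"); command_gripper(.07); move_l([p[0],p[1],.13],feed=.2)
T=[]
for _ in range(20):
    b=sense();T.append(b["ft_torque"]); sleep(.02)
print("empty",np.mean(T,0)); show()
E
```

```text
[-0.2447497  -0.08785083 -3.16656023] [-0.13324649 -0.00681468 -0.00275772] [0.03279887 0.03466972 0.03276533]
down 8.05 p [ 0.541  -0.2543  0.033 ] F [-0.44  1.61  4.49] T [ 0.124  0.091 -0.02 ] gap 0.0347 gf 61.1
empty [ 0.01373705 -0.00097702 -0.00063257]
 9.46 p [ 0.5406 -0.2544  0.1291] F [-0.18 -0.39 -0.45] T [-0.022 -0.022 -0.04 ] gap 0.0701 gf 0.0
```

The moment change of -0.147 N·m about x is well above the noise, so the heavy end is at +y. I set the case down and now regrip 45 mm to the light side with the tool leaning, then lift.

```bash
cat >> h.py <<'E'
hv=-ax; s_=.045; t=np.radians(25)
A0=att(np.array([0,0,-np.cos(t)])+hv*np.sin(t), np.cross([0,0,1],ax))
def gp(g,A): return np.array(g)-.006*A[:,2]
E
python3 - <<'E'
from h import *
g=np.array([.541,-.2545,.028])-hv*s_
movep(gp(g+[0,0,.1],A0),A0)
move_l(gp(g,A0),feed=.12)
command_gripper(.03,90); show("grip")
move_l(gp(g+[0,0,.17],A0),feed=.12); sleep(.2); s=show("up"); print(s["joint_pos"].round(2))
im,_=camera("side"); cv2.imwrite("pics/s2.png",im[:,:,::-1])
E
```

```text
grip 11.4 p [ 0.543  -0.3026  0.0346] F [-1.26 -1.86  6.66] T [-0.123  0.171  0.151] gap 0.0344 gf 90.5
up 13.17 p [ 0.5426 -0.3019  0.2029] F [-0.86  0.22 -2.31] T [-0.961 -0.092  0.051] gap 0.0345 gf 89.8
[ 0.17  0.64  0.66  1.6  -0.67  1.43  1.06]
```

View pics/s2.png

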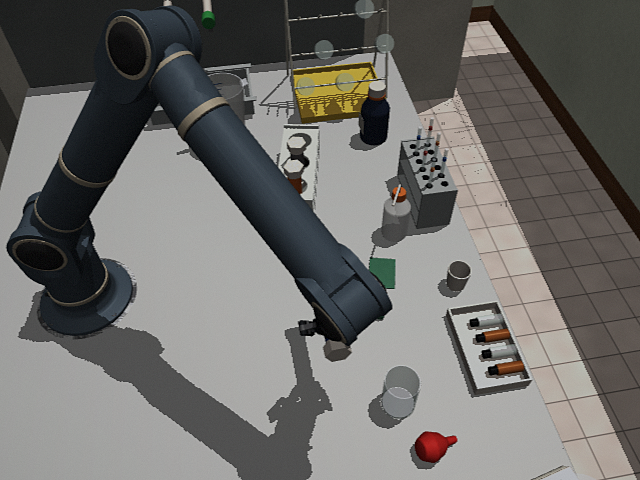

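```bash
cat >> h.py <<'E'
kax=A0[:,1]
rv=np.cross(hv,[0,0,-1.])*np.pi/2   # takes heavy dir to down
A1=R.from_rotvec(rv).as_matrix()@A0
az1=np.degrees(np.arctan2(A1[1,2],A1[0,2]))
def Aat(f,az): return R.from_rotvec([0,0,np.radians(az-az1)]).as_matrix()@R.from_rotvec(rv*f).as_matrix()@A0
E
python3 - <<'E'
from h import *
print("T",np.mean([ (sleep(.02),sense()["ft_torque"])[1] for _ in range(10)],0))
print(az1,A1.round(2))
n=6
for i in range(1,n+1):
    f=i/n; th=np.radians(-29+62*f); r=.62+.06*f; A=Aat(min(1,f*1.5),az1+(-12-az1)*f)
    g=[r*np.cos(th),r*np.sin(th),.20+min(1,f*2)*.18]
    try: movep(gp(g,A),A)
    except Unreachable as e: print(i,"unreachable",e); break
    s=sense(); print(i,round(s["time_s"],2),s["joint_pos"].round(2),s["tcp_rot"][2,0].round(2))
print("T",np.mean([ (sleep(.02),sense()["ft_torque"])[1] for _ in range(5)],0))
for n in("side","top"):
    im,_=camera(n); cv2.imwrite(f"pics/{n}3.png",im[:,:,::-1])
E
```

```text
T [-9.77135572e-01 -1.78138284e-02  7.95429793e-04]
-87.94613498561385 [[-0.02  1.    0.03]
 [ 0.42  0.04 -0.91]
 [-0.91  0.   -0.42]]
1 13.96 [-0.26  0.47  0.76  1.65 -0.38  1.19  0.86] 0.04
2 14.57 [-0.73  0.37  0.89  1.72  0.01  0.99  0.57] -0.34
3 15.19 [-1.21  0.34  1.07  1.8   0.47  0.86  0.22] -0.68
4 15.73 [-1.58  0.53  1.25  1.96  0.92  0.65 -0.26] -0.91
5 16.28 [-1.74  0.51  1.23  1.96  0.96  0.62 -0.27] -0.91
6 16.84 [-1.9   0.5   1.21  1.96  1.01  0.59 -0.29] -0.91
T [ 0.29471735  1.4999234  -0.03605635]
```

View pics/side3.png

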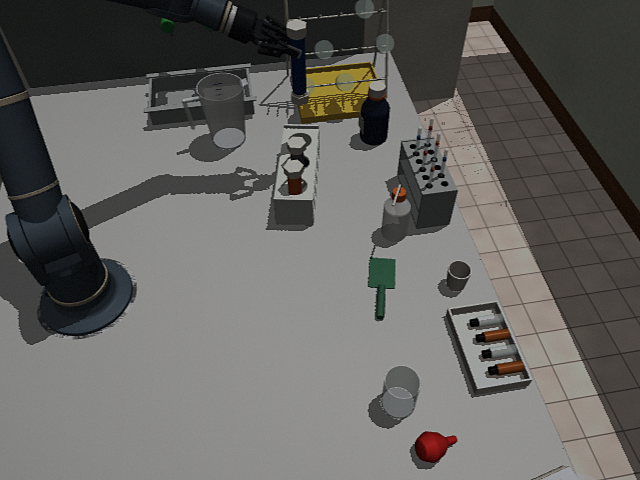

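The case hangs upright in the side view: upper cap (297,28), lower cap (300,98), empty hole near (303,140). I'll check tilt and hole location in an enlarged crop with the predicted points drawn in.

```bash
python3 - <<'E'
from h import *
s=sense(); A=s["tcp_rot"]; g=s["position"]+.006*A[:,2]; print(g)
outs=[]
for n,box in(("side",(265,0,345,210)),("top",(120,190,240,300))):
    im=cv2.imread(f"pics/{n}3.png"); c=camera_params(n)
    def pr(p): q=c["K"]@c["rotation"].T@(np.array(p)-c["position"]); return q[:2]/q[2]
    k=3.6 if n=="top" else 2.8
    x0,y0,x1,y1=box; o=cv2.resize(im[y0:y1,x0:x1],None,fx=k,fy=k,interpolation=cv2.INTER_CUBIC)
    def dot(p,col): u=pr(p); cv2.circle(o,tuple(int(v) for v in ((u-[x0,y0]+.5)*k)),2,col,-1)
    for dz in(.06,-.15): dot(g+[0,0,dz],(0,0,255))
    for a in np.linspace(0,2*np.pi,40): dot([.569+.032*np.cos(a),.368+.032*np.sin(a),.088],(0,255,0)); 
    o=cv2.copyMakeBorder(o,0,590-o.shape[0],0,0,0); outs.append(o)
cv2.imwrite("pics/c3.png",np.hstack(outs))
E
```

```text
[0.57145656 0.36767347 0.38030197]
```

View pics/c3.png

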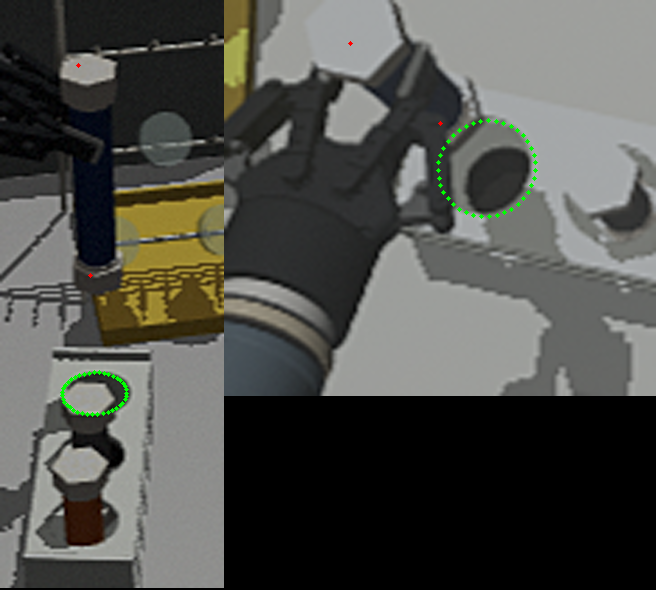

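The top crop shows the predicted ring lying exactly on the hole. The side crop suggests the tube sits a few mm to +x of the prediction, so I'll measure that with depth.

```bash
cat >> h.py <<'E'
def cloud(n):
    im,d=camera(n); c=camera_params(n); v,u=np.mgrid[:480,:640]
    P=np.stack([u,v,np.ones_like(u)],-1)@np.linalg.inv(c["K"]).T*d[...,None]; return im,P@c["rotation"].T+c["position"],d
E
python3 - <<'E'
from h import *
from scipy.optimize import least_squares
s=sense(); g=s["position"]+.006*s["tcp_rot"][:,2]
im,P,d=cloud("top")
m=(d>0)&(abs(P[...,2]-(g[2]+.06))<.012)&(np.hypot(P[...,0]-g[0],P[...,1]-g[1])<.045)&(im.min(-1)>110)
q=P[m]; v,u=np.nonzero(m); print("topcap",len(q),np.median(q,0),(q.max(0)+q.min(0))/2, "grasp",g)
im,P,d=cloud("side"); hsv=cv2.cvtColor(im,cv2.COLOR_RGB2HSV)
m=(cv2.inRange(hsv,(105,90,20),(130,255,255))>0)&(d>0)&(np.hypot(P[...,0]-g[0],P[...,1]-g[1])<.06)&(P[...,2]>.2)
q=P[m]
f=lambda x:np.hypot(q[:,0]-x[0]-x[2]*(q[:,2]-g[2]),q[:,1]-x[1]-x[3]*(q[:,2]-g[2]))-.018
r=least_squares(f,[g[0],g[1],0,0],loss="soft_l1",f_scale=.002); print("side axis",len(q),r.x.round(4),"rms",np.sqrt(np.mean(r.fun**2)), q[:,2].min(),q[:,2].max())
E
```

```text
topcap 510 [0.57688796 0.36724242 0.43932666] [0.57793717 0.36773893 0.43778612] grasp [0.57145656 0.36767347 0.38030197]
side axis 456 [ 0.5794  0.3654 -0.0006 -0.0028] rms 0.0021572700297549942 0.2533896920488301 0.41030608373812427
```

The case is vertical with its axis at (0.578, 0.3665). I'll shift it by -9 mm in x and lower it with force guards.

```bash
python3 - <<'E'
from h import *
A=Aat(1,-12); g=np.array([.5625,.3685,.38])
move_l(gp(g,A),A,feed=.08)
print(move_l(gp([*g[:2],.255],A),feed=.12)); 
print(move_l(gp([*g[:2],.172],A),feed=.06,until_force=8)); show("near")
print(move_l(gp([*g[:2],.150],A),feed=.02,until_force=6)); s=show("contact"); print(s["position"]+.006*s["tcp_rot"][:,2])
im,P,d=cloud("top"); cv2.imwrite("pics/t4.png",cv2.resize(im[190:310,120:300,::-1],None,fx=4,fy=4)); gg=s["position"]
m=(d>0)&(abs(P[...,2]-.218)<.015)&(np.hypot(P[...,0]-.569,P[...,1]-.367)<.045)&(im.min(-1)>110); q=P[m]; print("topcap",len(q),np.median(q,0),(q.max(0)+q.min(0))/2)
E
```

```text
False
False
near 20.1 p [0.5573 0.3697 0.1748] F [-0.6   0.42 -2.6 ] T [ 0.298  1.461 -0.02 ] gap 0.0341 gf 90.4
True
contact 20.77 p [0.5575 0.3696 0.1631] F [-2.15 -0.12  5.49] T [0.159 0.339 0.046] gap 0.0342 gf 91.1
[0.56284432 0.36846619 0.16062307]
topcap 360 [0.56852573 0.36872898 0.21982924] [0.56893974 0.3686295  0.21949668]
```

View pics/t4.png

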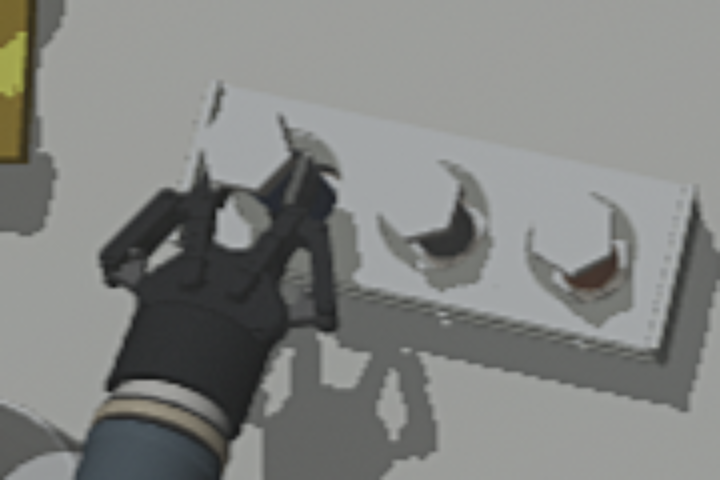

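The case is in its hole with its top at z = 0.219, so it is seated to within measurement error. Now a light press, release and retreat.

```bash
python3 - <<'E'
from h import *
s=sense(); p=s["position"]; A=s["tcp_rot"]
print(move_l(p-[0,0,.002],feed=.01,until_force=8)); show()
command_gripper(.062); show("open"); p=sense()["position"]
move_l(p-A[:,2]*.14,feed=.12); p=sense()["position"]; move_l(p+[0,0,.12],feed=.2); show("away")
im,P,d=cloud("top")
m=(d>0)&(abs(P[...,2]-.218)<.012)&(np.hypot(P[...,0]-.569,P[...,1]-.367)<.045)&(im.min(-1)>110); q=P[m]; print("topcap",len(q),np.median(q,0),(q.max(0)+q.min(0))/2)
im2,_=camera("side"); o=np.hstack([cv2.resize(im[150:330,60:320],(520,360)),cv2.resize(im2[60:260,200:340],(252,360))]); cv2.imwrite("pics/f.png",o[:,:,::-1])
E
```

```text
False
 21.07 p [0.5583 0.3695 0.1632] F [-3.48  1.75  7.48] T [ 0.079  0.486 -0.084] gap 0.0344 gf 91.2
open 21.46 p [0.5574 0.3695 0.1609] F [0.97 0.22 0.25] T [0.169 0.937 0.022] gap 0.0619 gf 0.0
away 23.52 p [0.4332 0.3952 0.3386] F [ 0.72  0.14 -0.01] T [0.222 0.955 0.04 ] gap 0.0622 gf 0.0
topcap 367 [0.56786686 0.36816162 0.21971162] [0.56806477 0.36864202 0.21919544]
```

View pics/f.png

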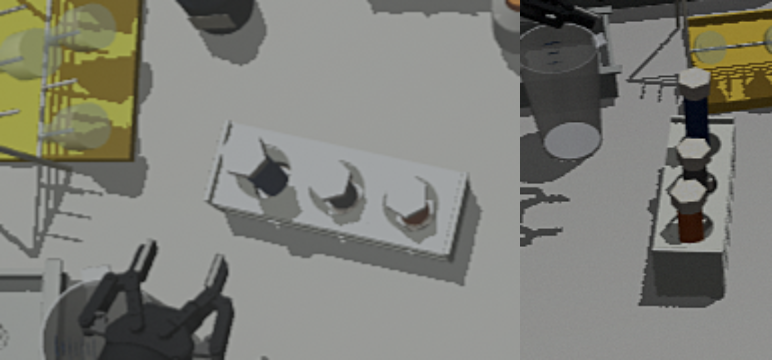

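The blue case stands in its place next to the two others, and the robot is clear of everything. The carry moments also fit the heavy end being at the bottom, so I hand in.

```bash
python3 -c "
from rig import *
print(finish_job())"
```

```text
the job is handed in; nothing more can be done
None
```

The blue case stands upright in the empty place of the stand, heavy end down and at the bottom (top measured at 219 mm, 218 expected), released and handed in after about 24 s.

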